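# Unlock the spool hopper with the T-handled puller and drop its floor

### The job

Take the T-handled puller out of its stand, thread its cross-foot into the slot of the square plug that sits flush in the dispenser's housing (all the way down, then about a quarter turn), and pull the plug straight up out of its bore. Stand the plug upright in the empty shallow tray with the puller left in it, and let go. Then push the upright tab of the steel latch towards the housing until the hopper's floor drops open and all three spools tumble into the catch tray; leave everything else on the bench where it is.

Things in the scene. Friction and masses are not known exactly. Their poses are not given: they have to be found in the camera images.
- puller: T-handled puller, 109 mm tall, 140 g. Origin at the centre of its underside, z up along the rod, x along foot and handle. Steel cross-foot 35 (x) x 9 (y) x 8 mm (z 0 to 8 mm), then a round rod 9 mm across up to the handle at z 85 mm. It starts loose in the slot of a stand (it may lean a little), underside 10 mm above the bench and lowest 40 mm inside; lift it straight up.
- puller_handle (a point): middle of the puller's wooden handle bar, 70 (x) x 18 (y) x 24 mm (z), 97 mm above the puller's origin.
- stand_a: dark wooden block 60 x 60 x 50 mm fixed to the bench, origin at the centre of its underside; slot 42 x 16 mm along its x, 40 mm deep, open on top. It holds the puller. A same-looking stand holds awl; the two may have swapped places, about 130 mm apart.
- awl: look-alike tool in the other stand, as tall as the puller, with a round knob 36 mm across instead of a T-handle; leave it alone. Origin at the centre of its underside.
- dispenser: fixed dispenser. Origin on the bench under the middle of the plug's bore, z up. Grey housing 89 x 89 mm, 155 mm high, round the origin. Towards its -y follow an open space in which the latch's tab stands, then a clear hopper on legs: inside 100 mm in x, y -175 to -295 mm, floor 130 mm up, rim 181 mm up, walls 5 mm.
- catch (a point): centre of the floor of the dispenser's light wooden catch tray, under the hopper and the open space: 180 mm in the dispenser's x, y -50 to -320 mm, walls 6 mm thick and 50 mm high, floor 6 mm.
- plug: aluminium plug, 56 x 56 mm square, 70 mm tall, about 350 g. Origin at the centre of its underside, z up, x along its slot. It starts in the housing's square bore, 1.75 mm clear all round, underside 85 mm above the bench, top flush with the housing, axes parallel to the dispenser's. It blocks the latch. Nothing else holds it.
- plug_slot (a point): centre of the slot in the plug's top face: 40 (plug x) x 15 mm (y), through the 6 mm thick top into a chamber 40 mm across and 14 mm high. The puller's foot, x along the slot, goes down to the chamber's floor 20 mm below this point, turns freely there either way (no stop), and turned about 90 degrees carries the plug by its top.
- tray: empty shallow grey plastic tray fixed to the bench, 160 x 160 mm outside, walls 5 mm thick and 20 mm high, floor 5 mm thick; origin at the centre of its underside.
- latch (a joint): steel latch under the front edge of the hopper floor: slides along the dispenser's +y (towards the housing), 0 = holding the floor, 0.045 m = end of travel; with the plug in place it can move only about 5 mm; the floor is free at about 0.02 m. Pushing takes about 3 N, it stays where it is left.
- latch_tab (a point): middle of the upper edge of the latch's upright tab, a steel plate 40 mm (dispenser x) x 10 mm (y) x 60 mm tall, its top 184 mm above the bench. At the start it stands 105 mm to the dispenser's -y from the origin, with 60 mm of free space between it and the hopper wall, and moves with the latch.
- flap (a joint): hinged floor of the hopper, hinge on its -y edge; 0 = closed, falls by itself to 1.1 rad = open.
- spool0: one of three equal wound spools, 36 mm across, 60 mm long, 60 g, origin at its centre, axis along its x; starts lying on the hopper floor.
- spool1: one of three equal wound spools, 36 mm across, 60 mm long, 60 g, origin at its centre, axis along its x; starts lying on the hopper floor.
- spool2: one of three equal wound spools, 36 mm across, 60 mm long, 60 g, origin at its centre, axis along its x; starts lying on the hopper floor.
- varnish: amber bottle, 36 mm across, 75 mm tall, bystander, origin under its centre.
- cement: amber bottle, 36 mm across, 75 mm tall, bystander, origin under its centre.
- tub: clear bowl 100 mm across, 45 mm tall, bystander, origin under its centre.
- bigspool: standing spool 50 mm across, 66 mm tall, bystander, origin under its centre.
- wirespool: standing spool 50 mm across, 46 mm tall, bystander, origin under its centre.

How it is judged:
By the outcome, as a careful person would: the job done as asked, in the order asked, and still so for the second after the job is handed in, with the robot touching nothing.
It also fails if it takes over 61 s, if anything falls off the work surface, if the arm or the gripper's body presses on something with over 40 N, if the wrist force passes 120 N, or if a joint passes its speed limit or range.

### The arm

A 6-joint arm with a two-finger parallel gripper is mounted at the origin on the work surface. World frame = base frame: x ahead of the robot, y to its left, z up, the work surface at z = 0. Lengths are in mm, angles in rad, forces in N, time in s.
With the tool pointing down it reaches from about 325 to 775 mm from the base axis. Payload 5.5 kg.
Tool frame: the origin (TCP) lies on the centre line of the jaws, within the pads' length; the fingertips stand r.tip_extent ahead of it and the grasp point (between the pads) is the TCP (r.tip_extent is the distance from the TCP to the fingertips, in mm); z points along the fingers, y is the line along which they close (so a half turn about z gives the same grasp; the last joint's range is limited). The gripper opens to 85 mm and grips with 20 to 120 N. Pads are 22 mm wide; open, the fingers measure 114 mm over their backs; the gripper's body (76 mm by 85 mm) begins 54 mm behind the grasp point. The pads swing forward as they close: fully open they stand 13 mm farther back than shut.
Start: joints at [-1.291, 0.091, 1.231, -0, 1.82, -0.057], TCP at [198.281, -566.305, 250.275] pointing down, gripper open.
Joint ranges: [-2.87, 2.87], [-0.86, 2.18], [0.17, 2.46], [-1.51, 4.65], [0.06, 2.69], [-2.65, 2.65]. Speed limits (rad/s): [2.57, 2.57, 3.01, 3.14, 3.14, 3.14].

### API

Orientations are given as [roll, pitch, yaw] about the fixed x, y, z axes, in that order (R = Rz(yaw) Ry(pitch) Rx(roll)).
In Python, from workcell import r gives the robot as it stands.
- The arm moves only by the tool jog_arm, called after "Call:" as a command line: name --argument value ..., lists and objects as JSON in quotes. Schema: {"type":"object","properties":{"deltas":{"type":"array","items":{"type":"array","items":{"type":"array","items":{"type":"number"},"minItems":4,"maxItems":4},"minItems":1,"maxItems":20},"minItems":1,"maxItems":1},"jaw":{"type":"number"},"force":{"type":"number"},"only":{"type":"string"},"quiet":{"type":"boolean"},"lines":{"type":"string"}},"required":["deltas"],"additionalProperties":false}. deltas is a list that holds a single list of rows (three levels of brackets), with 1 to 20 rows, each of 4 numbers: dx, dy, dz in mm, then a turn about the tool's z in rad; each row shifts and turns the commanded pose from where the row before left it, along the tool's axes as they then stand; what a row does not reach is not made up. A row lasts 1/12 s, in which the tool goes at most 41.7 mm and 0.125 rad, less where a joint would pass 70% of its speed; a pose out of reach is approached as far as the arm can. jaw is the opening from 0.0 (shut) to 1.0 (fully open), set as the call begins (left out keeps the last). The fingers move at their own pace and stop on an object; force is the grip in N (left out, the last holds). Time passes only in rows, so rows that do not move let the fingers close. The tool returns the time, the measured TCP pose, the force, the opening and the grip force at its end. only (a regular expression) keeps the lines of the reply that match it, lines (a string "A,B") keeps lines A to B, and quiet returns only ok. Input that does not fit is refused with a message, and nothing moves.
- r.state(): the state, without advancing time (a new reading comes with each control period).
- r.capture(name): name is "scene" or "top" or "wrist"; returns (picture, depth): 400x640x3 uint8, red, green, blue; 400x640 float32, mm along the optical axis (not along the pixel's ray), 0 where there is no reading.
- r.camera_model(name): a dict with "K" (3x3 intrinsics, pixels), "R" (3x3) and "t" (3): a world point X has camera coordinates R X + t. Camera axes: x right, y down, z forward; pixel columns grow to the right and rows downward; lengths in mm; the calibration is good to about 2 mm. A picture is of the moment at which its call begins: read the wrist's pose just before it. camera_model takes no time and is no camera call; for the wrist camera it gives the pose at the moment of the call.
- r.finish_job(): hands the job in; it is judged then, once.
The state is a dict: "time_s": time; "joint_positions": joint angles; "joint_velocities": joint speeds; "tau": joint torques, N m; "eef_pos": TCP position; "eef_rot": TCP orientation; "wrist_force": force on the tool from outside, world axes, zero at the start; "torque": the same for the moment, N m; "width": opening from 0.0 (shut) to 1.0 (fully open); "finger_force": force on a finger pad.
Only numpy, scipy, OpenCV 4.12 (cv2) and the standard library are available. Lean on these libraries where they do the work, as an engineer would, in place of code of your own. Each camera call takes 0.05 s, during which the arm holds its last target. There are 200 camera calls.

## Working session

There is one attempt and no reset: what is moved stays moved. The work goes in short steps, Python scripts to look and compute and a tool call to move; the robot and the scene stay as the last step left them, time stands still between calls to the robot, and variables do not carry over. Pictures are saved under pics/ and viewed, at most 10 in all, crops included, and the job is handed in when it is done.

```bash
ls; mkdir -p pics; python3 - <<'E'
from workcell import r
import cv2,numpy as np
for n in("scene","top"):
    p,d=r.capture(n); cv2.imwrite(f"pics/{n}0.png",p[:,:,::-1]); np.save(f"pics/{n}0.npy",d)
    m=r.camera_model(n); print(n,m["K"].tolist() if hasattr(m["K"],"tolist") else m["K"],np.round(m["R"],3).tolist(),np.round(m["t"],1).tolist())
print(r.state(), r.tip_extent)
E
```

```text
pics
workcell.py
scene [[377.76727324784366, 0.0, 324.81254223802136], [0.0, 377.76727324784366, 198.87373790258056], [0.0, 0.0, 1.0]] [[-0.251, 0.968, -0.016], [0.795, 0.197, -0.573], [-0.552, -0.156, -0.819]] [38.0, -426.4, 1391.8]
top [[406.4519369187021, 0.0, 317.2965265603097], [0.0, 406.4519369187021, 197.70981877209638], [0.0, 0.0, 1.0]] [[0.018, -1.0, 0.011], [-0.996, -0.019, -0.088], [0.088, -0.009, -0.996]] [93.4, 583.7, 1113.5]
{'time_s': 0.1, 'joint_positions': array([-1.29070353e+00,  9.18017057e-02,  1.23177329e+00,  2.35110486e-06,
        1.81984574e+00, -5.67195055e-02]), 'joint_velocities': array([-0.0012818 , -0.00122732, -0.00291631, -0.00023003,  0.00069991,
       -0.00110161]), 'tau': array([ 3.14524172e-03, -4.60219932e+01, -4.19216824e+01,  1.64717392e-05,
        1.06372384e-02,  4.36066910e-05]), 'eef_pos': array([ 198.21118958, -566.06637435,  249.24866114]), 'eef_rot': array([-3.13976764e+00, -1.05908205e-04,  3.36812786e-01]), 'wrist_force': array([ 0.01242447, -0.07950939, -0.58697307]), 'torque': array([-0.04889559, -0.01757418,  0.03358528]), 'finger_force': 0.0, 'width': 1.0030336337190136} 19.0
```
View pics/scene0.png

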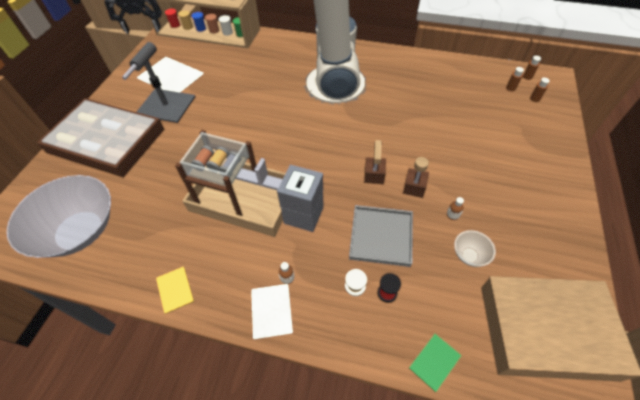

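View pics/top0.png

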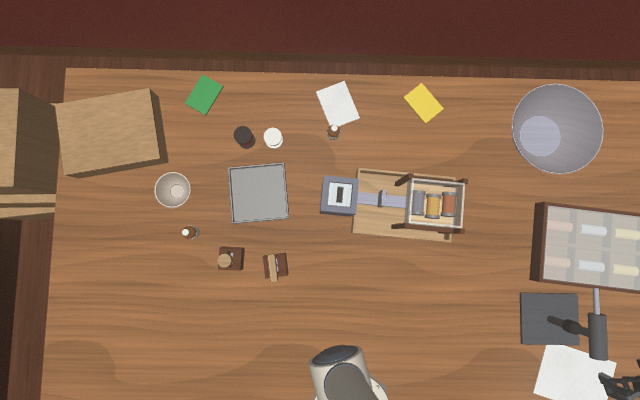

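The scene view shows the T-puller's stand at (376,165), the awl's at (417,180), the tray at (382,236), and the dispenser housing at (301,195) with the tab at (262,170). In the top view the puller handle is at (273,267), the plug slot at (340,195), the tab at (381,199), the hopper at (436,204) and the tray at (259,193).

```bash
cat > h.py <<'E'
import numpy as np,cv2
from workcell import r
def ray(m,u,v):
    K,R,t=(np.array(m[k],float) for k in "KRt")
    return -R.T@t, R.T@np.linalg.solve(K,[u,v,1])
def atz(m,u,v,z):
    c,d=ray(m,u,v); return c+d*(z-c[2])/d[2]
def tri(*obs):  # (model,u,v)
    A=0;b=0
    for m,u,v in obs:
        c,d=ray(m,u,v); d=d/np.linalg.norm(d); P=np.eye(3)-np.outer(d,d); A=A+P;b=b+P@c
    return np.linalg.solve(A,b)
def shot(name,f):
    m=r.camera_model(name); p,d=r.capture(name); cv2.imwrite(f"pics/{f}.png",p[:,:,::-1]); np.savez(f"pics/{f}.npz",d=d,**{k:np.array(m[k]) for k in "KRt"})
def load(f):
    return np.load(f"pics/{f}.npz")
def px(m,X):
    q=np.array(m["K"])@(np.array(m["R"])@X+np.array(m["t"])); return q[:2]/q[2]
E
python3 - <<'E'
from h import *
np.set_printoptions(precision=1,suppress=True)
T=r.camera_model("top");S=r.camera_model("scene")
print("handle",tri((T,273,267),(S,378,150)),atz(T,273,267,118))
print("plug",tri((T,340,195),(S,300,183)),atz(T,340,195,155))
print("tab",tri((T,381,199),(S,262,163)),atz(T,381,199,184))
print("tray",atz(T,258.5,193,5)); print("tray corners",[atz(T,*c,20)[:2] for c in((229,167),(284,163.5),(289,218),(233,223))])
print("housing corners",[atz(T,*c,155)[:2] for c in((323,177),(358,178),(357,214),(321,213))])
W=r.camera_model("wrist"); c=-np.array(W["R"]).T@W["t"]; print("wristcam",c,W["R"],W["K"], r.state()["eef_pos"])
E
```

```text
handle [394.8 215.8 114.2] [395.4 214.1 118. ]
plug [579.   48.8 145.7] [578.2  49.3 155. ]
tab [568.  -49.1 182.6] [567.6 -47.9 184. ]
tray [593.9 272.    5. ]
tray corners [array([664.6, 355.6]), array([677.8, 200.5]), array([523.7, 182.5]), array([506.9, 338.5])]
housing corners [array([622.4,  92.3]), array([621.6,   4.9]), array([531.7,   6.6]), array([532.5,  95.7])]
wristcam [ 265.  -542.6  372.9] [[ 0.3 -0.9 -0. ]
 [-0.9 -0.3  0.3]
 [-0.3 -0.1 -1. ]] [[300.   0. 318.]
 [  0. 300. 195.]
 [  0.   0.   1.]] [ 198.2 -566.1  249.2]
```

Call:
jog_arm --deltas '[[[27,-31,0,0],[27,-31,0,0],[27,-31,0,0],[27,-31,0,0],[27,-31,0,0],[27,-31,0,0],[27,-31,0,0],[27,-31,0,0],[27,-31,0,0],[27,-31,0,0],[27,-31,0,0],[16,-37,0,0],[16,-37,0,0],[16,-37,0,0],[16,-37,0,0],[16,-37,0,0],[16,-37,0,0],[16,-37,0,0],[16,-37,0,0],[16,-37,0,0]]]' --jaw 1.0

```text
time_s: 1.77
eef_pos: [391.2, 217.7, 250.0]
eef_rot: [3.141, 0.0, 0.337]
wrist_force: [-0.3, -0.5, 0.5]
width: 1.005
finger_force: 0.0
```

Call:
jog_arm --deltas '[[[0,0,0,0],[0,0,0,0]]]'

```text
time_s: 1.93
eef_pos: [391.1, 217.3, 249.2]
eef_rot: [3.141, 0.002, 0.341]
wrist_force: [0.7, -1.3, -0.5]
width: 0.999
finger_force: 0.0
```

```bash
python3 - <<'E'
from h import *
shot("wrist","w1"); p=cv2.imread("pics/w1.png"); print(r.state()["eef_pos"],r.state()["eef_rot"],r.state()["time_s"])
E
```

```text
[391.3949415  215.98409186 249.58939363] [3.14099469e+00 1.73701942e-03 3.38880301e-01] 1.9833
```

View pics/w1.png

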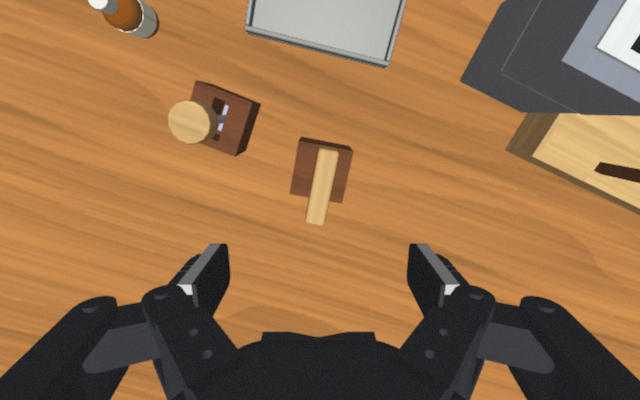

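The wrist view shows the puller's handle from (328,150) to (315,225), on its stand at (321,170); the awl's knob is at (192,121). I'll get handle heights and pose from depth, then check against the two-view result.

```bash
cat >> h.py <<'E'
def cloud(f,u0,u1,v0,v1,zlo,zhi):
    m=load(f); d=m["d"]; v,u=np.mgrid[v0:v1,u0:u1]; z=d[v0:v1,u0:u1]
    P=np.stack([u*z,v*z,z],-1).reshape(-1,3)@np.linalg.inv(m["K"]).T
    X=(P-m["t"])@m["R"]; k=(P[:,2]>0)&(X[:,2]>zlo)&(X[:,2]<zhi); return X[k]
E
python3 - <<'E'
from h import *
np.set_printoptions(precision=3,suppress=True)
m=load("w1"); T=r.camera_model("top");S=r.camera_model("scene")
X=cloud("w1",270,380,120,245,90,140)
print(len(X),X.mean(0),np.percentile(X[:,2],[5,25,50,75,95]))
def fit(X):
    r_=cv2.minAreaRect(X[:,:2].astype(np.float32)); print(r_)
    c=X.mean(0);U,s,V=np.linalg.svd(X-c,full_matrices=False);print("axes",V,"x-angle",np.arctan2(V[0,1],V[0,0]))
t=X[X[:,2]>np.percentile(X[:,2],90)-9];fit(t)
e1=atz(m,328,150,119);e2=atz(m,315,225,119);print(e1,e2,(e1+e2)/2,np.arctan2(*(e1-e2)[1::-1]))
c=tri((m,322,187),(T,273,267));print("tri",c, tri((m,322,187),(S,378,147)))
print("stand",fit(cloud("w1",270,380,120,245,42,55)), "tcp px",px(m,r.state()["eef_pos"]))
E
```

```text
1623 [398.43  217.265 118.105] [115.161 118.086 118.707 119.234 119.924]
((395.7516174316406, 216.48440551757812), (70.22791290283203, 17.99481773376465), 8.681070327758789)
axes [[-0.988 -0.151  0.008]
 [-0.152  0.988 -0.016]
 [ 0.005  0.017  1.   ]] x-angle -2.989602841834428
[428.941 222.638 119.   ] [361.303 210.434 119.   ] [395.122 216.536 119.   ] 0.1785089180771917
tri [394.351 215.255 107.689] [399.892 216.96  131.668]
((395.7808532714844, 216.45037841796875), (60.317562103271484, 60.07884979248047), 8.744256019592285)
axes [[-0.187  0.982  0.003]
 [ 0.982  0.187 -0.008]
 [ 0.008 -0.001  1.   ]] x-angle 1.7584961279532412
stand None tcp px [322.124 269.588]
```

Call:
jog_arm --deltas '[[[4,2,20,0.094],[0,0,40,0.094],[0,0,40,0],[0,0,30,0],[0,0,12,0],[0,0,0,0],[0,0,0,0]]]' --jaw 1.0

```text
time_s: 2.57
eef_pos: [396.7, 214.2, 109.4]
eef_rot: [-3.142, -0.001, 0.147]
wrist_force: [-0.5, 0.1, 0.8]
width: 1.003
finger_force: 0.0
```

Call:
jog_arm --deltas '[[[0,0,0,0],[0,0,0,0],[0,0,0,0],[0,0,0,0],[0,0,0,0],[0,0,0,0],[0,0,0,0],[0,0,0,0]]]' --jaw 0.0 --force 60

```text
time_s: 3.23
eef_pos: [396.5, 215.3, 109.0]
eef_rot: [-3.141, -0.001, 0.149]
wrist_force: [0.6, 0.0, 4.1]
width: 0.202
finger_force: 59.4
```

Call:
jog_arm --deltas '[[[0,0,-20,0],[0,0,-35,0],[0,0,-40,0],[0,0,-40,0],[8,18,-33,0],[18,40,0,0.1],[18,40,0,0.1],[16,38,0,0],[12,28,0,0],[0,0,0,0],[0,0,0,0],[0,0,0,0]]]'

```text
time_s: 4.23
eef_pos: [472.6, 59.1, 275.6]
eef_rot: [-3.141, 0.002, -0.052]
wrist_force: [0.3, 0.9, -2.2]
width: 0.203
finger_force: 59.1
```

```bash
python3 - <<'E'
from h import *
print(r.state()["width"])
shot("wrist","w2")
E
```

```text
0.20264964075247374
```

View pics/w2.png

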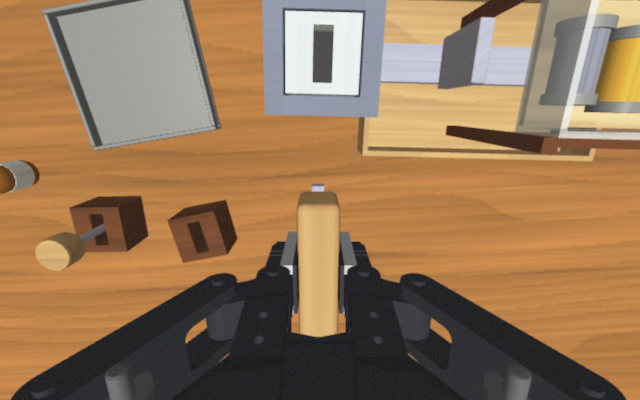

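The puller is held upright in the jaws (foot tip just visible at (318,188)). The plug's white face spans (285,10)–(362,97), its slot (313,26)–(333,83), and the tab's upper edge is near (488,50).

```bash
python3 - <<'E'
from h import *
np.set_printoptions(precision=3,suppress=True)
m=load("w2"); T=r.camera_model("top"); im=cv2.imread("pics/w2.png"); g=cv2.cvtColor(im,cv2.COLOR_BGR2GRAY)
H=cloud("w2",255,395,0,125,145,165); print("housing z",np.percentile(H[:,2],[5,50,95]),cv2.minAreaRect(H[:,:2].astype(np.float32)))
zt=np.median(H[:,2])
# slot outline in plug face
roi=g[15:92,292:355]; b=(roi<150).astype(np.uint8)
n,l,s,c=cv2.connectedComponentsWithStats(b); k=1+s[1:,4].argmax(); print(s[k])
v,u=np.nonzero(l==k); 
for name,(v,u) in {"slot":np.nonzero(l==k)}.items():
    P=np.array([atz(m,292+a,15+bb,zt)[:2] for a,bb in zip(u,v)],np.float32); print(name,cv2.minAreaRect(P),P.mean(0))
w=(g[0:110,270:380]>200).astype(np.uint8); n,l,s,c=cv2.connectedComponentsWithStats(w);k=1+s[1:,4].argmax();v,u=np.nonzero(l==k)
P=np.array([atz(m,270+a,bb,zt)[:2] for a,bb in zip(u,v)],np.float32); print("plug face",s[k],cv2.minAreaRect(P))
print("slot tri",tri((m,323,54.5),(T,340,195)))
X=cloud("w2",440,520,0,100,165,200); print("tab z",len(X),np.percentile(X[:,2],[5,50,95]))
t=X[X[:,2]>np.percentile(X[:,2],97)-4]; print(cv2.minAreaRect(t[:,:2].astype(np.float32)))
# held handle
h=cloud("w2",295,345,195,335,265,310); print("handle",np.percentile(h[:,2],[5,50,95]),cv2.minAreaRect(h[:,:2].astype(np.float32)))
# tray rim
Y=cloud("w2",40,230,0,155,15,26); print("tray rim",len(Y))
print(r.state()["eef_pos"],r.state()["eef_rot"])
for z in(0,):pass
W1=load("w1")
E
```

```text
housing z [153.286 154.882 156.085] ((578.5602416992188, 51.30954360961914), (89.35699462890625, 80.8161392211914), 85.74839782714844)
[  21   10   20   58 1105]
slot ((582.1227416992188, 51.324485778808594), (14.218977928161621, 39.012855529785156), 86.7975845336914) [582.664  51.337]
plug face [  15   11   78   84 4981] ((582.3511962890625, 51.365394592285156), (55.85670852661133, 56.170101165771484), 85.59925079345703)
slot tri [573.269  52.423 207.933]
tab z 1771 [167.381 182.648 184.487]
((574.8900146484375, -53.3646125793457), (10.9412260055542, 40.138526916503906), 86.14525604248047)
handle [279.432 285.546 293.504] ((475.66851806640625, 58.67893981933594), (23.434751510620117, 63.51170349121094), 89.84993743896484)
tray rim 2493
[472.525  59.595 275.897] [-3.141  0.001 -0.05 ]
```

Call:
jog_arm --deltas '[[[37,1,0,0.02],[37,1,0,0],[37,1,0,0],[0,0,8,0],[0,0,0,0],[0,0,0,0],[0,0,0,0]]]'

```text
time_s: 4.87
eef_pos: [582.6, 49.8, 269.5]
eef_rot: [-3.141, -0.001, -0.07]
wrist_force: [0.1, -0.3, -1.1]
width: 0.202
finger_force: 59.0
```

```bash
python3 - <<'E'
from h import *
np.set_printoptions(precision=2,suppress=True)
shot("wrist","w3"); p=cv2.imread("pics/w3.png")
cv2.imwrite("pics/w3c.png",cv2.resize(p[130:250,240:400],None,fx=5,fy=5,interpolation=cv2.INTER_CUBIC))
s=[r.state() for _ in range(1)][0]; print(s["eef_pos"],s["eef_rot"])
m=load("w3");H=cloud("w3",200,440,80,260,148,162);print(len(H),np.median(H[:,2]),cv2.minAreaRect(H[:,:2].astype(np.float32)))
T=load("w3")
shot("top","t3"); p=cv2.imread("pics/t3.png")
E
```

```text
[582.55  49.59 270.21] [-3.14 -0.   -0.07]
8074 155.02202291924502 ((580.5967407226562, 22.872787475585938), (145.45657348632812, 89.21559143066406), 85.50588989257812)
```

View pics/w3c.png

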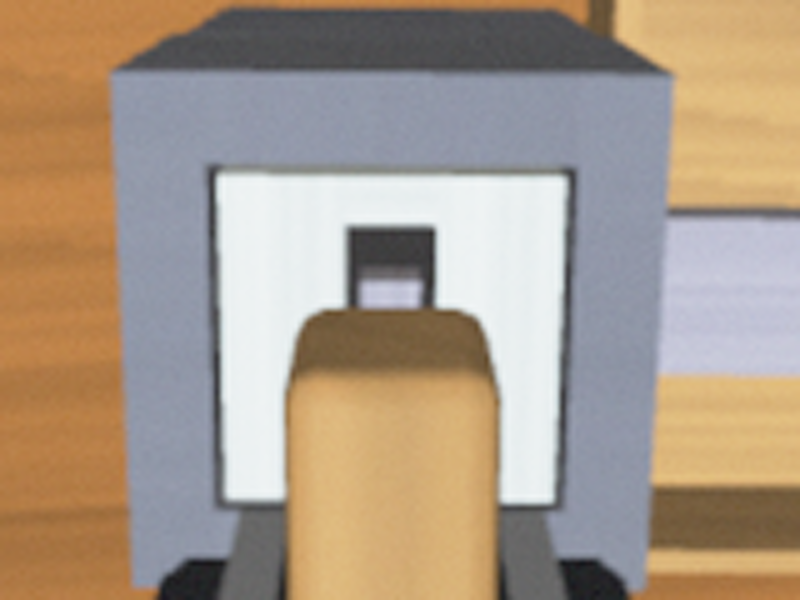

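The crop shows the slot, with its front edge at crop (392,228), sides at 348 and 436. The foot's light end is centred in it at (391,265+), so it is well aligned sideways. The plug face spans crop v 168–505.

```bash
python3 - <<'E'
from h import *
np.set_printoptions(precision=2,suppress=True)
m=load("w3"); f=lambda u,v:(240+u/5-.4,130+v/5-.4)
z=155; a=np.array([np.cos(-.072),np.sin(-.072)])
print("slot front->centre",atz(m,*f(392,228),z)[:2]-20*a)
c=[atz(m,*f(*q),z)[:2] for q in((213,170),(573,170),(222,503),(560,505))];print(c,np.mean(c,0))
s=r.state();tcp=s["eef_pos"];print(tcp)
for dz in(-99,-91): print("foot front px crop",[( (px(m,np.r_[tcp[:2]+17.5*a,tcp[2]+dz])-[240,130]+.4)*5)])
print("foot top front edge at v265, z=tcp-91:",atz(m,*f(391,265),tcp[2]-91)[:2]-17.5*a, "bottom:",atz(m,*f(391,265),tcp[2]-99)[:2]-17.5*a)
H=cloud("w3",310,326,180,192,100,300);print(np.unique(H[:,2].round())) 
E
```

```text
slot front->centre [581.77  51.12]
[array([613.17,  77.67]), array([609.19,  20.06]), array([555.85,  81.99]), array([551.52,  24.37])] [582.43  51.02]
[582.62  49.41 270.47]
foot front px crop [array([402.57, 260.73])]
foot front px crop [array([402.83, 273.36])]
foot top front edge at v265, z=tcp-91: [584.    51.06] bottom: [582.07  51.21]
[133. 134. 135. 136. 137. 171. 172. 174. 175. 176. 177. 178. 179. 180.
 259. 260. 261.]
```

Call:
jog_arm --deltas '[[[0,0,9,0],[0,0,9,0],[0,0,8,0],[0,0,8,0],[0,0,0,0],[0,0,0,0],[0,0,0,0]]]'

```text
time_s: 5.55
eef_pos: [583.2, 48.6, 233.7]
eef_rot: [3.142, 0.001, -0.071]
wrist_force: [0.2, 0.4, -1.3]
width: 0.2
finger_force: 59.9
```

Call:
jog_arm --deltas '[[[0,0,-1,-0.12],[0,0,0,-0.12],[0,0,0,-0.12],[0,0,0,-0.12],[0,0,0,-0.12],[0,0,0,-0.12],[0,0,0,-0.12],[0,0,0,-0.12],[0,0,0,-0.12],[0,0,0,-0.12],[0,0,0,-0.12],[0,0,0,-0.12],[0,0,0,-0.12],[0,0,0,0],[0,0,0,0]]]'

```text
time_s: 6.8
eef_pos: [583.3, 49.0, 234.5]
eef_rot: [-3.141, -0.0, 1.485]
wrist_force: [-0.1, 1.7, -2.0]
width: 0.2
finger_force: 59.6
```

Call:
jog_arm --deltas '[[[0,0,-4,0],[0,0,-4,0],[0,0,-4,0],[0,0,-4,0],[0,0,-5,0],[0,0,-5,0],[0,0,0,0],[0,0,0,0]]]'

```text
time_s: 7.47
eef_pos: [583.6, 48.7, 261.9]
eef_rot: [3.141, -0.0, 1.489]
wrist_force: [0.8, -0.7, -5.1]
width: 0.202
finger_force: 60.2
```

Call:
jog_arm --deltas '[[[0,0,-8,0],[0,0,-12,0],[0,0,-14,0],[0,0,-14,0],[0,0,-12,0],[0,0,-6,0],[0,0,0,0],[0,0,0,0]]]'

```text
time_s: 8.13
eef_pos: [583.5, 48.7, 327.3]
eef_rot: [3.141, -0.0, 1.489]
wrist_force: [0.2, 0.1, -5.4]
width: 0.203
finger_force: 60.2
```

```bash
python3 - <<'E'
from h import *
shot("scene","s4");p=cv2.imread("pics/s4.png")
cv2.imwrite("pics/s4c.png",cv2.resize(p[80:270,180:430],None,fx=3,fy=3))
E
```

```text
(no output)
```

View pics/s4c.png

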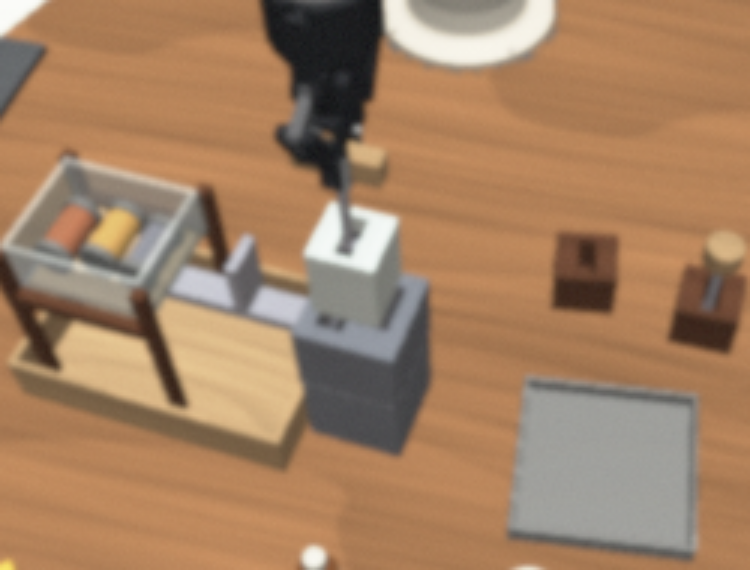

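The plug hangs clear of the housing on the puller (crop (352,260)), with the bore visible below at (330,320) and the empty tray at (603,465).

Call:
jog_arm --deltas '[[[12,0,0,0],[24,-1,0,0],[30,-1,0,0],[34,-1,0,0],[34,-1,0,0],[34,-1,0,0],[27,-1,0,0],[16,0,0,0],[8,0,0,0],[0,0,0,0],[0,0,0,0]]]'

```text
time_s: 9.1
eef_pos: [595.3, 267.3, 326.4]
eef_rot: [-3.14, 0.001, 1.489]
wrist_force: [0.1, -0.4, -6.1]
width: 0.199
finger_force: 60.1
```

Call:
jog_arm --deltas '[[[0,0,14,0],[0,0,25,0],[0,0,30,0],[0,0,30,0],[0,0,25,0],[0,0,16,0],[0,0,10,0],[0,0,5,0],[0,0,3,0],[0,0,0,0],[0,0,0,0]]]'

```text
time_s: 10.02
eef_pos: [596.0, 267.4, 171.1]
eef_rot: [3.139, -0.001, 1.488]
wrist_force: [-0.0, 0.0, -5.1]
width: 0.196
finger_force: 60.1
```

Call:
jog_arm --deltas '[[[0,0,3,0],[0,0,3,0],[0,0,3,0],[0,0,2,0],[0,0,0,0],[0,0,0,0]]]'

```text
time_s: 10.52
eef_pos: [595.6, 267.6, 159.0]
eef_rot: [3.141, -0.001, 1.489]
wrist_force: [-0.3, 1.6, -1.1]
width: 0.2
finger_force: 60.6
```

Call:
jog_arm --deltas '[[[0,0,2,0],[0,0,2,0],[0,0,1,0],[0,0,0,0],[0,0,0,0]]]'

```text
time_s: 10.93
eef_pos: [595.5, 267.6, 153.7]
eef_rot: [3.141, -0.0, 1.489]
wrist_force: [-0.7, -0.4, 0.9]
width: 0.2
finger_force: 61.1
```

Call:
jog_arm --deltas '[[[0,0,0,0],[0,0,0,0],[0,0,0,0],[0,0,0,0],[0,0,0,0],[0,0,0,0]]]' --jaw 0.8

```text
time_s: 11.43
eef_pos: [595.4, 267.5, 153.2]
eef_rot: [-3.142, 0.0, 1.489]
wrist_force: [0.1, -0.0, 1.1]
width: 0.8
finger_force: 0.0
```

Call:
jog_arm --deltas '[[[0,0,-8,0],[0,0,-15,0],[0,0,-25,0],[0,0,-35,0],[0,0,-35,0],[0,0,0,0]]]'

```text
time_s: 11.93
eef_pos: [596.6, 268.0, 281.8]
eef_rot: [3.129, -0.006, 1.489]
wrist_force: [-0.4, 0.2, 2.5]
width: 0.801
finger_force: 0.0
```

```bash
python3 - <<'E'
from h import *
shot("wrist","w5");shot("scene","s5");p=cv2.imread("pics/s5.png")
a=cv2.resize(p[180:280,340:430],None,fx=4,fy=4); b=cv2.imread("pics/w5.png")
b=cv2.resize(b,(420,262)); c=np.zeros((400,780,3),np.uint8); c[:,:360]=a; c[:262,360:]=b; cv2.imwrite("pics/c5.png",c)
E
```

```text
(no output)
```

View pics/c5.png

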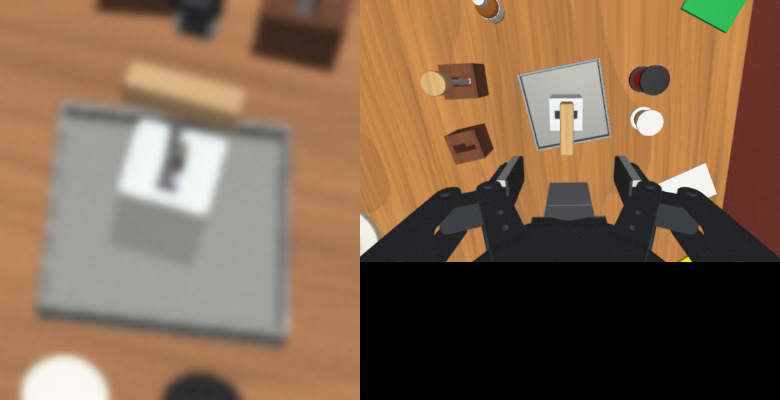

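The plug stands upright in the tray with the puller in it (left crop (170,180); wrist crop (566,112)). Next is the latch.

Call:
jog_arm --deltas '[[[-30,0.7,0,0],[-40,0.7,0,0],[-40,0.7,0,0],[-40,0.7,0,0],[-40,0.7,0,0],[-40,0.7,0,0],[-40,0.7,0,0],[-40,0.7,0,0],[-30,0.7,0,0],[-19,0,0,0],[0,0,0,0],[0,0,0,0]]]' --jaw 0.0 --force 40

```text
time_s: 13.03
eef_pos: [571.7, -91.6, 269.7]
eef_rot: [-3.139, -0.001, 1.487]
wrist_force: [-0.4, 0.2, -0.2]
width: -0.001
finger_force: 0.0
```

```bash
python3 - <<'E'
from h import *
np.set_printoptions(precision=2,suppress=True)
shot("wrist","w6"); s=r.state();tcp=s["eef_pos"];print(tcp,s["eef_rot"])
X=cloud("w6",150,500,0,330,172,215); m=load("w6")
print(len(X)); q=np.array([px(m,x) for x in X]); 
a=np.array([-.072]);R=np.array([[np.cos(.072),-np.sin(.072)],[np.sin(.072),np.cos(.072)]])
D=(X[:,:2]-[582.1,51.1])@R.T  # dispenser frame
h,e=np.histogram(D[np.abs(D[:,0])<18,1],bins=np.arange(-200,-40,5));print(dict(zip(e[:-1],h)))
print("tcp in dispenser",R@(tcp[:2]-[582.1,51.1]))
E
```

```text
[571.96 -90.65 270.02] [-3.14 -0.    1.49]
2974
{np.int64(-200): np.int64(0), np.int64(-195): np.int64(0), np.int64(-190): np.int64(0), np.int64(-185): np.int64(0), np.int64(-180): np.int64(0), np.int64(-175): np.int64(4), np.int64(-170): np.int64(75), np.int64(-165): np.int64(0), np.int64(-160): np.int64(0), np.int64(-155): np.int64(0), np.int64(-150): np.int64(0), np.int64(-145): np.int64(0), np.int64(-140): np.int64(0), np.int64(-135): np.int64(0), np.int64(-130): np.int64(0), np.int64(-125): np.int64(0), np.int64(-120): np.int64(0), np.int64(-115): np.int64(0), np.int64(-110): np.int64(298), np.int64(-105): np.int64(367), np.int64(-100): np.int64(149), np.int64(-95): np.int64(0), np.int64(-90): np.int64(0), np.int64(-85): np.int64(0), np.int64(-80): np.int64(0), np.int64(-75): np.int64(0), np.int64(-70): np.int64(0), np.int64(-65): np.int64(0), np.int64(-60): np.int64(0), np.int64(-55): np.int64(0), np.int64(-50): np.int64(0)}
tcp in dispenser [   0.09 -142.11]
```

View pics/w6.png

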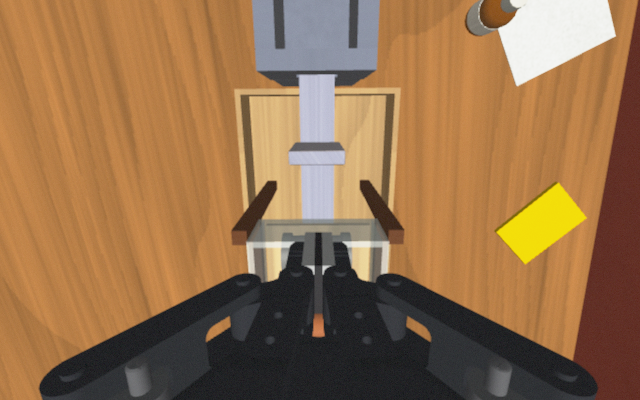

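The tab's top is at (317,152), the hopper's front wall at v≈225, and the closed fingers sit centred in the gap. I'll check the hopper posts' height before going down.

```bash
python3 - <<'E'
from h import *
for b in((232,280,175,245),(355,405,175,245)): print(np.percentile(cloud("w6",*b,50,400)[:,2],[50,99,100]))
E
```

```text
[156.09401741 181.52944477 182.71519978]
[156.69425342 181.553059   182.5789911 ]
```

Call:
jog_arm --deltas '[[[0,0,25,0],[0,0,30,0],[0,0,20,0],[0,0,12,0],[0,0,0,0],[0,0,0,0]]]'

```text
time_s: 13.58
eef_pos: [572.2, -89.9, 184.1]
eef_rot: [-3.141, -0.0, 1.49]
wrist_force: [0.1, -0.0, 0.6]
width: -0.0
finger_force: 0.0
```

Call:
jog_arm --deltas '[[[6,0,0,0],[6,0,0,0],[5,0,0,0],[4,0,0,0],[4,0,0,0],[4,0,0,0],[4,0,0,0],[4,0,0,0],[4,0,0,0],[4,0,0,0],[4,0,0,0],[4,0,0,0],[0,0,0,0],[0,0,0,0],[0,0,0,0],[0,0,0,0],[0,0,0,0],[0,0,0,0]]]'

```text
time_s: 15.08
eef_pos: [576.6, -38.0, 184.1]
eef_rot: [-3.141, -0.0, 1.489]
wrist_force: [-0.2, 0.4, -0.4]
width: -0.003
finger_force: 0.0
```

```bash
python3 - <<'E'
from h import *
shot("scene","s7");p=cv2.imread("pics/s7.png")
cv2.imwrite("pics/s7c.png",cv2.resize(p[110:260,160:350],None,fx=4,fy=4))
E
```

```text
(no output)
```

View pics/s7c.png

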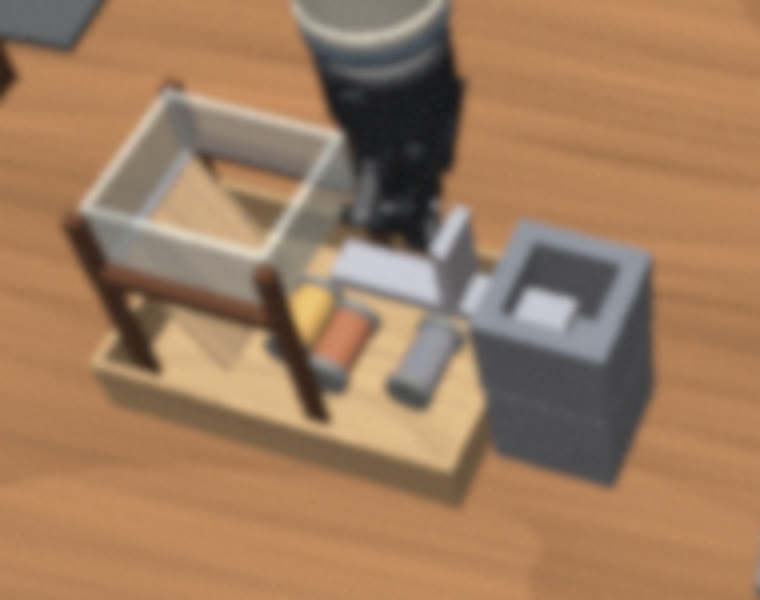

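The floor hangs open and all three spools lie in the catch tray (yellow (308,315), orange (345,345), grey (423,362)). I'll back off the tab and raise the arm.

Call:
jog_arm --deltas '[[[-6,0,0,0],[-6,0,0,0],[0,0,-20,0],[0,0,-35,0],[0,0,-35,0],[0,0,-15,0],[0,0,0,0],[0,0,0,0],[0,0,0,0],[0,0,0,0],[0,0,0,0],[0,0,0,0]]]'

```text
time_s: 16.13
eef_pos: [575.3, -50.0, 287.9]
eef_rot: [-3.139, -0.0, 1.489]
wrist_force: [0.3, 0.9, 0.4]
width: 0.001
finger_force: 0.0
```

```bash
python3 - <<'E'
from h import *
shot("scene","s8");p=cv2.imread("pics/s8.png")
c=np.hstack([cv2.resize(p[110:260,170:330],(400,375)),cv2.resize(p[130:280,330:490],(400,375))]); cv2.imwrite("pics/s8c.png",c)
E
```

```text
(no output)
```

View pics/s8c.png

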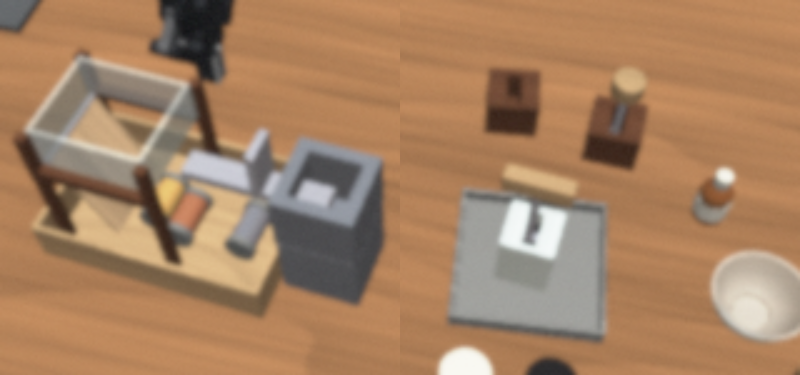

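The spools are in the catch tray (left, (165–250, 200–230)), the plug and puller stand in the tray (right, (532,235)), and the arm is clear of everything.

```bash
python3 -c "
from workcell import r
print(r.finish_job())"
```

```text
the job is handed in; nothing more can be done
None
```

I handed the job in after about 16 s of the allowed 61 s: the plug stands upright in the tray with the puller in it, the latch is pushed over, and all three spools are in the catch tray. The final picture shows nothing else moved, but no verdict came back.

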